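# Tap a seized spindle loose and draw it out of its bush

## Robot

A 6-joint arm with a two-finger parallel gripper is mounted at the origin on a cart in front of the work surface, level with it; the furniture and walls round the work are solid. World frame = base frame: x ahead of the robot, y to its left, z up, the work surface at z = 0. Lengths are in m, angles in rad, forces in N, time in s.
With the tool pointing down it reaches from about 0.35 to 0.975 m from the base axis. Payload 7.1 kg.
Tool frame: the origin (TCP) lies between the finger pads; the fingertips stand 11 mm ahead of it and the grasp point (between the pads) lies 8 mm behind it; z points along the fingers, x is the direction in which the jaws open and shut, and the axes are right-handed (so a half turn about z gives the same grasp; the last joint's range is limited). The gripper opens to 88 mm and grips with 3 to 60 N. Pads are 20 mm wide; open, the fingers measure 115 mm over their backs; the gripper's body (75 mm by 178 mm) begins 61 mm behind the grasp point.
Start: joints at [1.29, 0.423, 1.63, -0, 1.089, -0.019], TCP at [0.162, 0.604, 0.234] pointing down, gripper open.
Joint ranges: [-3, 3], [-0.9, 2.11], [0.09, 2.58], [-1.31, 4.45], [0.11, 2.69], [-2.54, 2.54]. Speed limits (rad/s): [2.39, 2.39, 3.01, 3.14, 3.14, 3.14].

## Interface

Orientations are given as a unit quaternion [w, x, y, z].
In Python, from bench import r gives the robot as it stands. Calls block until the motion is done:
- r.reach(position, orientation): joint-space move of the TCP to a pose.
- r.move_linear(position, orientation=None, feed=0.15): straight line of the TCP; orientation=None keeps the orientation; feed is the mean speed in m/s.
- r.set_joints(angles): joint-space move.
- r.move_gripper(opening, grasp_force=None): opening from 0.0 (shut) to 1.0 (fully open); grasp_force is the grip in N (None keeps the last); returns when the fingers have stopped.
- r.hold(seconds).
- r.inverse_kinematics(position, orientation): joint angles nearest the present ones, or None.
- r.read_camera(name): name is "scene" or "top" or "wrist"; returns a dict with "img" (480x640x3 uint8, red, green, blue), "z_map" (480x640 float32, m along the optical axis (not along the pixel's ray), 0 where there is no reading), "intrinsics" (3x3 intrinsics, pixels), "D" ([k1, k2, p1, p2, k3] as OpenCV has them; the pictures are not rectified), "extrinsics" (4x4, takes a point from camera to world coordinates); the wrist camera has in their place "tool_from_camera" (4x4, takes a point from camera to tool coordinates, whose origin is the TCP and whose axes are the tool frame's). Camera axes: x right, y down, z forward; pixel columns grow to the right and rows downward; lengths in m; the calibration is good to about 2 mm. A picture is of the moment at which its call begins: read the wrist's pose just before it.
A pose or a line that the arm cannot do raises r.MotionError and nothing moves.
- r.close_job(): hands the job in, once; it reports no verdict.
Trained networks look in a picture, given as the dict that the camera call returned (one of the last four; its "shot" number tells which), for a name from the list of things; names that differ only in an ending like _2 or _b are one class to them, and where a whole thing is asked for, a point or a joint stands for the part that bears it (a point fixed in the world has none). Each returns a list of dicts, best first, with "conf" (0 to 1); they miss things now and then, are a little off and sometimes report something else, mostly with a low value. They report only what shows in the picture. A call takes as long as a camera call.
- r.look_for(picture, query): "xyz" ([x, y, z] in m, in world coordinates, good to about 4 mm: the middle of the surface that is visible of it).
- r.outline_of(picture, query): "pixels" (480x640 bool, what is visible of it).
- r.pinpoint(picture, query): "xyz" ([x, y, z] in m, in world coordinates, good to about 4 mm: a listed point, or the origin of a listed thing).
Readings, each from a call of its own:
- r.read_t(): time.
- r.read_qpos(): joint angles.
- r.read_joint_velocities(): joint speeds.
- r.read_effort(): joint torques, N m.
- r.read_ee_pos(): TCP position.
- r.read_eef_rot(): TCP orientation.
- r.read_ft_force(): force on the tool from outside, world axes, zero at the start.
- r.read_torque(): the same for the moment, N m.
- r.read_width(): opening from 0.0 (shut) to 1.0 (fully open).
Only numpy, scipy, OpenCV 4.12 (cv2) and the standard library are available. Lean on these libraries where they do the work, as an engineer would, in place of code of your own. Each camera call takes 0.05 s, during which the arm holds its last target. There are 200 camera calls.

## Task

The spindle is stuck in the bushing stand because its collar is caught under two stiff orange shoes. Take the mallet by its handle and tap the spindle's head lightly from one side and then the other, so that the tilting collar drives the shoes outward little by little: start both shoes by about 5 mm before you drive either past 8 mm, and carry on until both are at least 10 mm out, without touching the stand or its shoes with mallet or hand, or the spindle with the hand while it is still stuck. Then lay the mallet flat on the bench, draw the upright spindle straight up out of its sleeve and stand it in the blue cup, leaving the other things on the bench where they are.

Things in the scene. Friction and masses are not known exactly. Their poses are not given: they have to be found in the camera images.
- stand: Bushing stand, fixed: grey base 90 (x) x 156 (y) x 12 mm, pillars at y +-45 to 71 mm, shoes on top. Origin: centre of the underside, below the spindle. z up; the spindle rocks and the shoes slide along its y (left shoe at +y); x points roughly away from the robot. Highest points: the shoes' tops, 113 mm above the bench (x +-22 mm, y to +-72 mm, further when driven out).
- sleeve (a joint): Brass sleeve in which the spindle stands, rocking stiffly about an axis along the stand's x, 14 mm above the bench; bore 26 mm, from 18 to 87 mm above the bench. Tilt in rad, 0 upright, positive leans to the stand's +y, stops at +-0.21. It stays where it is left (0.12 N m friction).
- shoe_left (a joint): Orange shoe on the stand's +y side. Value in m: how far it is driven outward (+y), 0 to 0.016, 0 to 0.002 at the start; 5 N friction, stays where left. At 0 its upright inner face (83 to 113 mm above the bench) is 23.5 mm from the middle; its lip (underside 105 mm up) reaches in to 17.5 mm, over the collar's edge by 4.5 mm. At 10 mm the lip clears the upright collar by 5.5 mm.
- shoe_right (a joint): The same orange shoe on the stand's -y side; positive outward (-y). A leaning spindle can still be caught under the lip it leans to: bring it upright before drawing it.
- spindle: Loose spindle, 154 mm, 0.22 kg, in the sleeve with its foot 18 mm above the bench. Origin: centre of the foot; z along it to the head. Shaft 24 mm in diameter, collar 44 mm from 72 to 82 mm above the foot, aluminium head 30 mm in diameter from 106 to 154 mm (tap here; grip here from above). It leans where it was tapped; tapped back to the middle it stands upright.
- spindle_head (a point): Middle of the spindle's head, on its axis, 130 mm above its foot. To drive a shoe 10 mm out it must travel about 20 mm from upright towards that shoe (tilt about 0.15 rad), against about 5 N.
- mallet: Mallet lying flat, 143 mm long over all, 0.2 kg. Origin: underside, below the grip point of the handle (grip 17 mm above it); x along the handle to the head, y along the head, z up. Wooden handle 22 mm wide (y), 24 mm high, from x = -46 to +43 mm; butt 34 mm high, 26 mm wide at x = -68 to -44 mm. It lies roughly along world x, head away from the robot.
- mallet_head (a point): Centre of the mallet's head, 58 mm in front of the grip point, 17 mm above the underside. The head lies along the mallet's y: 72 mm long (flat rubber faces 36 mm either side of this point), 34 mm in diameter.
- cup: Open blue metal cup without a handle, loose, 0.35 kg, 85 mm high, 84 mm across the rim, walls 4 mm. Origin: centre of the underside; z up.
- cup_in (a point): Middle of the cup's inner floor, on its axis; the rim is about 80 mm above this point.
- tape_black: Bystander: roll of black tape, 62 mm across, 19 mm high. Origin: centre of the underside.
- solder_reel: Bystander: blue reel of solder, 54 mm across, 32 mm high. Origin: centre of the underside.
- screwdriver_blue: Bystander: blue screwdriver, 170 mm long, 22 mm thick. Origin: centre of the underside.
- pliers_flat: Bystander: small pliers with black and orange grips, 141 x 50 x 11 mm. Origin: centre of the underside.

How it is judged:
On the way, in this order (a step that is already met when the one before it is completed fails the run):
1. both shoes have been started (more than 3.5 mm out) (value of joint each of shoe_left, shoe_right above 0.0035 m).
2. both shoes are driven out by more than 9 mm (value of joint each of shoe_left, shoe_right above 0.009 m), for 0.1 s.
3. the spindle is drawn clear of sleeve and shoes, upright within 0.25 rad (z of spindle in the frame of stand above 0.1 m and horizontal distance between spindle and stand below 0.1 m and angle between spindle's own z axis and vertical below 0.25 rad), for 0.05 s.
At the end, for the whole second after the job is handed in: The spindle stands foot down in the upright cup (foot within 40 mm of the middle of its floor and less than 35 mm above its underside, leaning less than 0.65 rad), the mallet lies flat on the bench (within 10 mm, 0.15 rad), both at rest, and both shoes are more than 9 mm out (all of step 2 and horizontal distance between spindle and cup_in below 0.04 m and z of spindle in the frame of cup below 0.035 m and angle between spindle's own z axis and vertical below 0.65 rad and angle between cup's own z axis and vertical below 0.1 rad and linear speed of each of spindle, mallet below 0.02 m/s and height (world z) of mallet below 0.01 m and angle between mallet's own z axis and vertical below 0.15 rad); the robot touches nothing.
It fails at once if one shoe is driven past 8.5 mm before the other is started (3.5 mm) ((value of joint shoe_left above 0.0085 m and value of joint shoe_right below 0.0035 m) or (value of joint shoe_right above 0.0085 m and value of joint shoe_left below 0.0035 m)).
It fails at once if the hand or arm touches the spindle while a shoe is less than 9 mm out (contact force between any of the fingers, the arm and spindle above 0.5 N and value of joint any of shoe_left, shoe_right below 0.009 m).
It fails at once if the hand, arm or mallet presses on the stand or its shoes (contact force between any of the fingers, the arm, mallet and stand above 2 N).
It fails at once if the spindle is hit hard (over 40 N) (contact force between mallet and spindle above 40 N).
It fails at once if another thing on the bench is moved by more than 30 mm (distance of any of tape_black, solder_reel, screwdriver_blue, pliers_flat from where it was at the start of the episode above 0.03 m).
It also fails if it takes over 72 s, if anything falls off the work surface, if the arm or the gripper's body presses on something with over 40 N, if the wrist force passes 120 N, or if a joint passes its speed limit or range.

## Working session

There is one attempt and no reset: what is moved stays moved. The work goes in short steps, each a Python script; the robot and the scene stay as the last script left them, time stands still between calls to the robot, and variables do not carry over. Pictures are saved under pics/ and viewed, about 8 in all and at most 12, crops included, and the job is handed in when it is done.

```bash
ls; mkdir -p pics
python3 - <<'E'
from bench import r
import cv2, numpy as np
print(r.read_t(), r.read_ee_pos(), r.read_eef_rot())
ims=[]
for c in ["scene","top"]:
    p=r.read_camera(c); ims.append(p["img"])
    print(c, p["intrinsics"].tolist(), np.round(p["extrinsics"],3).tolist())
    for n in ["stand","spindle","spindle_head","mallet","mallet_head","cup","cup_in","tape_black","solder_reel","screwdriver_blue","pliers_flat","shoe_left","shoe_right"]:
        try:
            a=r.pinpoint(p,n)
        except Exception as e: a=[]; print(n,e)
        print(n,[(np.round(d["xyz"],3).tolist(),round(d["conf"],2)) for d in a[:2]])
for c,i in zip("st",ims): cv2.imwrite(f"pics/{c}0.png",i[:,:,::-1])
print(r.read_t())
E
```

```text
pics
0.0 [0.16157628 0.60320088 0.23290466] [ 4.49809016e-04  7.93349131e-01  6.08766456e-01 -5.97088165e-04]
scene [[450.83300942365906, 0.0, 325.90929133108085], [0.0, 450.83300942365906, 243.09672610180843], [0.0, 0.0, 1.0]] [[-0.897, -0.297, 0.327, 0.171], [-0.441, 0.622, -0.646, 0.659], [-0.011, -0.724, -0.69, 0.867], [0.0, 0.0, 0.0, 1.0]]
stand [([0.514, 0.033, 0.002], 0.72)]
spindle []
spindle_head [([0.516, 0.035, 0.151], 0.7)]
mallet [([0.51, 0.254, 0.0], 0.96)]
mallet_head [([0.572, 0.242, 0.015], 0.92)]
cup [([0.506, -0.264, -0.001], 0.67)]
cup_in [([0.484, -0.435, 0.0], 0.64), ([0.499, -0.26, 0.001], 0.61)]
tape_black [([0.687, 0.215, 0.0], 0.92)]
solder_reel [([0.672, -0.192, 0.002], 0.65)]
screwdriver_blue [([0.482, -0.44, 0.001], 0.72)]
pliers_flat [([0.388, -0.02, -0.0], 0.8), ([0.484, -0.437, 0.002], 0.57)]
shoe_left it knows: cup, cup_in, mallet, mallet_head, pliers_flat, screwdriver_blue, solder_reel, spindle, spindle_head, stand, tape_black
shoe_left []
shoe_right it knows: cup, cup_in, mallet, mallet_head, pliers_flat, screwdriver_blue, solder_reel, spindle, spin
[... 438 characters left out ...]
, 0.256, -0.002], 0.55), ([0.518, 0.032, 0.144], 0.53)]
mallet_head [([0.57, 0.24, 0.021], 0.77), ([0.484, -0.442, 0.002], 0.24)]
cup []
cup_in [([0.506, -0.262, 0.007], 0.93)]
tape_black [([0.684, 0.223, 0.003], 0.59)]
solder_reel [([0.677, -0.194, 0.0], 0.82)]
screwdriver_blue [([0.486, -0.439, 0.002], 0.67)]
pliers_flat [([0.385, -0.023, -0.003], 0.73), ([0.507, -0.261, 0.005], 0.66)]
shoe_left it knows: cup, cup_in, mallet, mallet_head, pliers_flat, screwdriver_blue, solder_reel, spindle, spindle_head, stand, tape_black
shoe_left []
shoe_right it knows: cup, cup_in, mallet, mallet_head, pliers_flat, screwdriver_blue, solder_reel, spindle, spindle_head, stand, tape_black
shoe_right []
1.2
```

View pics/s0.png

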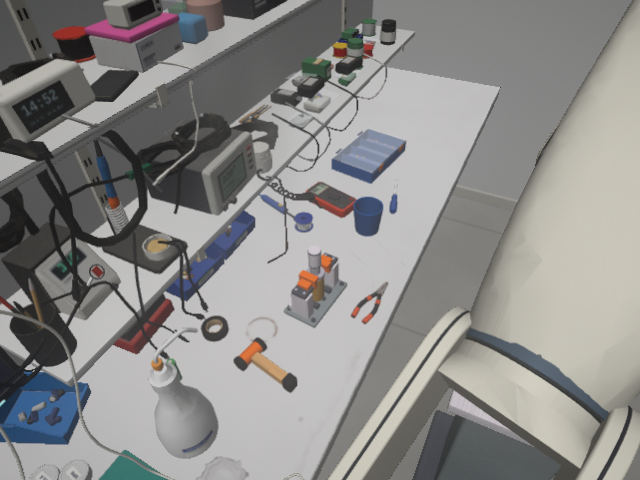

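View pics/t0.png

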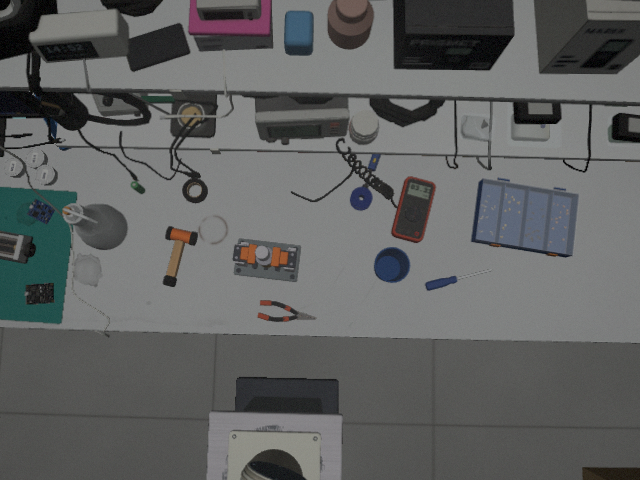

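The scene view shows the mallet (265,360), stand (316,285), cup (368,215) and pliers (370,300). The top view shows the stand (266,260), turned slightly clockwise, the mallet (178,255), cup (391,264), pliers (288,311), reel (361,200) and tape (195,189). A shelf edge overhangs at rows 95 and 155. Next I'll take close wrist views of the mallet and the stand.

```bash
cat > h.py <<'E'
from bench import r
import cv2, numpy as np
from scipy.spatial.transform import Rotation as R
def down(phi): return [0,np.cos(phi/2),np.sin(phi/2),0]
def tool():
    q=np.array(r.read_eef_rot()); T=np.eye(4)
    T[:3,:3]=R.from_quat(q[[1,2,3,0]]).as_matrix(); T[:3,3]=r.read_ee_pos(); return T
def wshot(name=None):
    T=tool(); p=r.read_camera("wrist"); p["W"]=T@np.array(p["tool_from_camera"])
    if name: cv2.imwrite(f"pics/{name}.png",p["img"][:,:,::-1])
    return p
def cloud(p):
    """world xyz per pixel (nan where no depth)"""
    W=p["W"] if "W" in p else np.array(p["extrinsics"])
    v,u=np.mgrid[0:480,0:640]; uv=np.stack([u,v],-1).reshape(-1,1,2).astype(float)
    n=cv2.undistortPoints(uv,np.array(p["intrinsics"]),np.array(p["D"])).reshape(-1,2)
    z=p["z_map"].reshape(-1,1).astype(float); z=np.where(z>0,z,np.nan)
    X=np.hstack([n*z,z]); return (X@W[:3,:3].T+W[:3,3]).reshape(480,640,3)
def orange(p):
    h=cv2.cvtColor(p["img"],cv2.COLOR_RGB2HSV); return (h[...,0]>4)&(h[...,0]<17)&(h[...,1]>170)&(h[...,2]>90)
def show(p,names):
    for n in names:
        print(n,[(np.round(d["xyz"],4).tolist(),round(d["conf"],2)) for d in r.pinpoint(p,n)[:2]])
E
python3 - <<'E'
from h import *
p=r.read_camera("top"); C=cloud(p)
for uv in [(150,300),(156,200),(97,200),(97,500)]: print("shelf",uv,np.round(C[uv[0]-4:uv[0]+5:2,uv[1]],3).tolist())
phi=np.pi/2-0.2
r.reach([0.44,0.25,0.30],down(phi)); p=wshot("w_m1"); print(np.round(p["tool_from_camera"],3).tolist(), p["intrinsics"][0][0])
print(r.read_ft_force(), r.read_t(), r.read_qpos())
np.savez("wm1.npz",**{k:p[k] for k in ["img","z_map","intrinsics","D","W"]})
show(p,["mallet","mallet_head"])
r.reach([0.42,0.035,0.36],down(np.pi/2)); p=wshot("w_s1")
np.savez("ws1.npz",**{k:p[k] for k in ["img","z_map","intrinsics","D","W"]})
show(p,["stand","spindle","spindle_head"])
print(r.read_t(),r.read_ft_force())
cv2.imwrite("pics/both.png",cv2.resize(np.hstack([cv2.imread("pics/w_m1.png"),cv2.imread("pics/w_s1.png")]),(800,300)))
E
```

```text
shelf (150, 300) [[0.755, -0.045, 0.176], [0.75, -0.046, 0.178], [0.746, -0.046, 0.176], [0.745, -0.045, 0.162], [0.787, -0.041, -0.0]]
shelf (156, 200) [[0.787, 0.213, -0.0], [0.782, 0.212, -0.001], [0.776, 0.212, 0.0], [0.772, 0.213, -0.005], [0.767, 0.212, -0.003]]
shelf (97, 200) [[0.729, 0.108, 0.542], [0.864, 0.181, 0.188], [0.859, 0.181, 0.19], [0.856, 0.182, 0.184], [0.851, 0.181, 0.185]]
shelf (97, 500) [[0.738, -0.375, 0.549], [0.736, -0.375, 0.547], [0.731, -0.374, 0.551], [0.729, -0.375, 0.546], [0.73, -0.379, 0.535]]
[[1.0, -0.0, 0.001, -0.001], [-0.0, 0.958, 0.287, -0.078], [-0.001, -0.287, 0.958, -0.15], [0.0, 0.0, 0.0, 1.0]] 379.1441594644151
[0.09135879 0.46835737 0.26466362] 2.9667 [ 4.94691113e-01  1.69986987e-01  1.82187095e+00  1.79566789e-04
  1.14996766e+00 -8.77290296e-01]
mallet [([0.5108, 0.2538, 0.0024], 0.94), ([0.6844, 0.2215, 0.0016], 0.72)]
mallet_head [([0.57, 0.2372, 0.02], 0.8), ([0.3859, -0.0215, 0.0027], 0.32)]
stand [([0.5151, 0.0326, 0.0005], 0.63)]
spindle [([0.5186, 0.0343, 0.0166], 0.84), ([0.5036, -0.2621, 0.0053], 0.36)]
spindle_head [([0.5176, 0.031, 0.1457], 0.63)]
4.1667 [ 0.28437852  0.19953604 -0.11314693]
```

View pics/both.png

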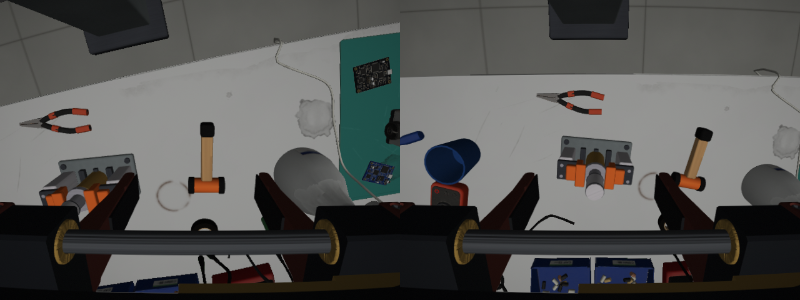

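The left half (wrist over the mallet) shows the mallet at about (207,160) and the stand at (85,185). The right half shows the stand (597,165), spindle head (595,190), pliers (570,97) and mallet (693,155). The gripper hides the bottom third of the picture. I'll work with phi = -π/2, so the camera sits on the stand's side and can watch the shoes.

```bash
cat > an.py <<'E'
from h import *
def rect(P):
    c,s,a=cv2.minAreaRect((P[:,:2]*1000).astype(np.float32)); return np.round(c,1),np.round(s,1),round(a,2)
if __name__=="__main__":
    for f in ["wm1","ws1"]:
        p=dict(np.load(f+".npz")); C=cloud(p); O=orange(p)
        X,Y,Z=C[...,0],C[...,1],C[...,2]
        ms=(abs(X-.53)<.1)&(abs(Y-.25)<.07)
        m=ms&(Z>.006)&(Z<.06); m=cv2.morphologyEx(m.astype(np.uint8),cv2.MORPH_OPEN,np.ones((3,3)))
        n,l,st,_=cv2.connectedComponentsWithStats(m); 
        if n>1:
            k=1+np.argmax(st[1:,4]); P=C[l==k]; print(f,"mallet",rect(P),"ztop",np.percentile(P[:,2],[50,90,99]),len(P))
            H=C[(l==k)&O]; print("  head",rect(H[H[:,2]>.02]),H.mean(0), np.percentile(H[:,2],95))
            # handle: wood pixels
            hs=cv2.cvtColor(p["img"],cv2.COLOR_RGB2HSV); w=(l==k)&~O&(hs[...,1]>60)&(hs[...,2]>80)
            if w.sum()>20: print("  handle",rect(C[w]),C[w].mean(0),np.median(C[w][:,2]))
        near=(abs(X-.517)<.12)&(abs(Y-.033)<.12)
        S=C[near&O&(Z>.08)]; print(f,"shoes",rect(S) if len(S) else 0,np.percentile(S[:,2],[50,95]) if len(S) else 0)
        B=C[near&(Z>.007)&(Z<.02)]; print("  base",rect(B),np.median(B[:,2]))
        Hd=C[near&(Z>.150)]; 
        if len(Hd): print("  head",np.median(Hd,0),Hd[:,2].max(),(Hd.min(0)+Hd.max(0))/2)
E
python3 an.py
```

```text
wm1 mallet (array([515.5, 255.1]), array([ 71.7, 139.6]), 78.61) ztop [0.02861641 0.03263941 0.03429593] 3198
  head (array([567.9, 244.7]), array([47.5, 26.5]), 78.53) [0.56720191 0.24425543 0.02879737] 0.031855191885049886
  handle (array([527. , 251.3]), array([ 47.1, 117.1]), 81.27) [0.51466783 0.25522216 0.02776818] 0.02800116890661447
wm1 shoes (array([514.1,  32.3]), array([109.5,  37.7]), 84.34) [0.1113417  0.11297426]
  base (array([472.7,  38.4]), array([191. , 127.4]), 68.59) 0.010819293820434062
ws1 mallet (array([515.7, 257.1]), array([ 73.6, 140.4]), 75.96) ztop [0.02835751 0.03244593 0.03435862] 2800
  head (array([569.8, 244.5]), array([49.1, 27. ]), 78.16) [0.56780009 0.24443219 0.028983  ] 0.032015076157015376
  handle (array([526.6, 249.8]), array([ 44.8, 115.3]), 79.24) [0.51328107 0.25392476 0.02813058] 0.028316904211116933
ws1 shoes (array([516.4,  32.4]), array([109. ,  42.4]), 84.87) [0.11150954 0.11331003]
  base (array([465.2,  36.1]), array([156.8, 130.3]), 86.84) 0.011177028306301351
  head [0.40246859 0.04113297 0.4489406 ] 0.4657255946411034 [0.46421116 0.03497139 0.30788926]
```

Run:
```python
from h import *
p=r.read_camera("top"); C=cloud(p); X,Y,Z=np.moveaxis(C,2,0)
m=(X>.38)&(X<.65)&(Y>.29)&(Y<.5)&(Z>.06)&(Z<.5)
print("bottle min",np.percentile(C[m],[1,50,99],axis=0).round(3).tolist())
yaw=-0.20; phi=-np.pi/2+yaw; g=[0.512,0.256]
r.move_gripper(0.55)
r.reach([*g,0.13],down(phi)); print(r.read_qpos().round(2),r.read_t())
p=wshot("w_m2"); np.savez("wm2.npz",**{k:p[k] for k in ["img","z_map","intrinsics","D","W"]})
from an import rect
C=cloud(p);O=orange(p); hs=cv2.cvtColor(p["img"],cv2.COLOR_RGB2HSV)
near=(abs(C[...,0]-.53)<.1)&(abs(C[...,1]-.25)<.06)&(C[...,2]>.02)&(C[...,2]<.05)
H=C[near&O]; print("head",rect(H),len(H)); w=near&~O&(hs[...,1]>60)&(hs[...,2]>80); print("handle",rect(C[w]),w.sum(),np.median(C[w],0))
```

```text
bottle min [[0.536, 0.37, 0.061], [0.574, 0.416, 0.12], [0.628, 0.466, 0.284]]
[ 0.44  0.49  1.82 -0.    0.84  2.21] 8.1083
head (array([570.9, 243.5]), array([48.4, 27.4]), 77.05) 3016
handle (array([527.1, 252.1]), array([ 48.1, 116.6]), 78.86) 3844 [0.5189889  0.25445427 0.02804429]
```

View pics/w_m2.png

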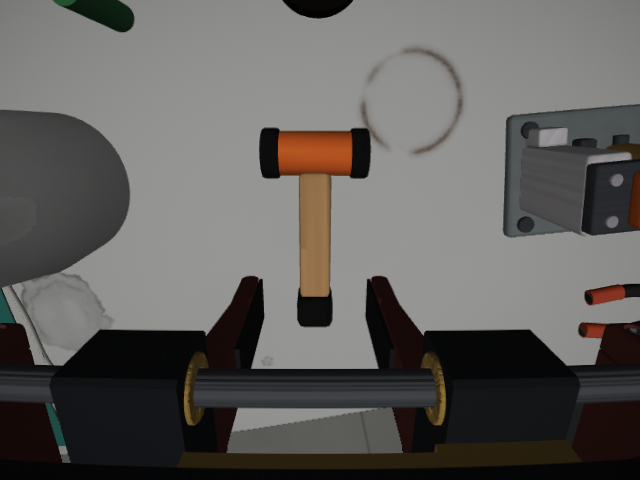

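The mallet is centred between the fingers, with the head at (315,153), the handle at (315,235) and the bottle well to the left. Next I'll grasp it, lift it, and carry it to the stand's left side.

```bash
cat >> h.py <<'E'
SY=-0.096; S=np.array([0.5165,0.0325]); ES=lambda: (np.array([np.cos(SY),np.sin(SY)]),np.array([-np.sin(SY),np.cos(SY)]))
def mp(y,zc,x=0.0):
    """TCP position placing mallet head centre at stand (x,y), height zc"""
    ex,ey=ES(); q=S+ey*y+ex*(x-0.0582); return [q[0],q[1],zc-0.003]
MQ=lambda: down(-np.pi/2+SY)
def stand_xy(P):
    ex,ey=ES(); d=P[...,:2]-S; return np.stack([d@ex,d@ey,P[...,2]],-1)
E
python3 - <<'E'
from h import *
yaw=-0.205; phi=-np.pi/2+yaw
r.move_linear([0.513,0.2557,0.014],down(phi),feed=0.12)
r.move_gripper(0.0,grasp_force=55); print("w",r.read_width(),r.read_ee_pos())
r.move_linear([0.513,0.2557,0.215],feed=0.2)
r.reach(mp(0.095,0.215),MQ()); print(r.read_t(),r.read_ft_force())
p=wshot("w_s2"); np.savez("ws2.npz",**{k:p[k] for k in ["img","z_map","intrinsics","D","W"]})
show(p,["spindle_head","mallet_head"])
print(r.read_t(),r.read_ee_pos())
E
```

```text
w 0.2504152873565739 [0.51316661 0.25576774 0.0143409 ]
11.55 [ 0.64463446  0.42922724 -2.5237668 ]
spindle_head [([0.5174, 0.0307, 0.1483], 0.58)]
mallet_head [([0.521, 0.1223, 0.2159], 0.65)]
11.7 [0.46822517 0.13339085 0.21175644]
```

View pics/w_s2.png

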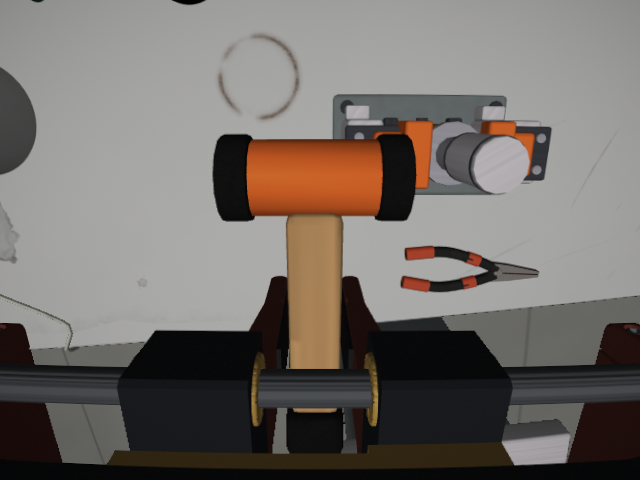

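```bash
cat >> h.py <<'E'
def measure(p):
    """stand-frame: spindle head top centre, shoe inner/outer orange edges, mallet head extents (mm)"""
    Q=stand_xy(cloud(p))*1000; O=orange(p); x,y,z=np.moveaxis(Q,2,0); out={}
    m=(z>163)&(z<180)&(abs(x)<40)&(abs(y)<60)&~O&(p["img"].min(-1)>110)
    m=cv2.morphologyEx(m.astype(np.uint8),cv2.MORPH_OPEN,np.ones((5,5)))
    n,l,st,_=cv2.connectedComponentsWithStats(m)
    if n>1:
        P=Q[l==1+np.argmax(st[1:,4])]; P=P[P[:,2]>np.percentile(P[:,2],80)-3]; c,rad=cv2.minEnclosingCircle(P[:,:2].astype(np.float32)); out["head"]=(*np.round(c,1),round(rad,1),round(float(np.median(P[:,2])),1))
    for nm,s in (("L",1),("R",-1)):
        k=O&(z>107)&(z<119)&(abs(x)<15)&(s*y>5)&(s*y<90)
        if k.sum()>20: out[nm]=np.round(np.percentile(s*y[k],[1,99]),1).tolist()
    return out
E
python3 - <<'E'
from h import *; from an import rect
p=dict(np.load("ws2.npz")); print(measure(p))
Q=stand_xy(cloud(p))*1000; x,y,z=np.moveaxis(Q,2,0); O=orange(p)
print("base",rect(Q[(abs(x)<70)&(abs(y)<100)&(z>7)&(z<17)]/1000))
m=O&(z>190); print("mallet", rect(Q[m]/1000), np.percentile(z[m],[5,50,99]))
k=(abs(x)<25)&(abs(y)<100)&(z>105)&(z<119); 
for s in (1,-1): print(s,np.percentile(s*y[k&(s*y>0)],[0.5,1,99,99.5]), np.percentile(x[k&(s*y>0)],[1,99]))
p=dict(np.load("ws1.npz")); print(measure(p)); Q=stand_xy(cloud(p))*1000; x,y,z=np.moveaxis(Q,2,0)
k=(abs(x)<25)&(abs(y)<100)&(z>107)&(z<119)
for s in (1,-1): print(s,np.percentile(s*y[k&(s*y>0)],[0.5,1,99,99.5]), np.percentile(x[k&(s*y>0)],[1,99]))
B=Q[(abs(x)<60)&(abs(y)<90)&(z>7)&(z<16)]; print("base",rect(B/1000))
E
```

```text
{'head': (np.float64(0.8), np.float64(-0.6), 14.8, 171.1), 'L': [18.8, 34.0], 'R': [23.0, 36.5]}
base (array([1.2, 0. ]), array([154.6,  89.7]), 89.92)
mallet (array([ 2.1, 88.2]), array([30.4, 59.8]), 0.31) [219.9231344  226.33682095 229.00569193]
1 [ 5.3531958   6.54181146 35.87677423 35.95429719] [-19.96619074  22.40932676]
-1 [18.3027916  18.37217032 51.11905984 51.75452022] [ 4.79991195 22.50114605]
{'head': (np.float64(0.8), np.float64(-0.3), 14.8, 171.4), 'L': [18.2, 35.9], 'R': [19.2, 36.2]}
1 [ 0.32484628  1.44115707 35.84825808 35.94912425] [-21.21656263  21.99360284]
-1 [ 0.90971454  2.00681192 36.23665144 36.41215012] [-20.91664994  21.93882017]
base (array([-15.2,  -0.2]), array([ 59.1, 155.9]), 0.55)
```

Run:
```python
from h import *
p=dict(np.load("ws2.npz")); print(p["intrinsics"].tolist(),p["D"],p["W"].round(4).tolist())
C=cloud(p);Q=stand_xy(C)*1000
for c in (217,225,250,315,380,405,412): print(c,Q[177,c].round(1),p["z_map"][177,c])
for c in (290,315,340): print("handle",c,Q[260,c].round(1))
p=dict(np.load("wm2.npz")); C=cloud(p)
for c in (302,315,328): print("handle",c,C[230,c].round(4))
print(p["W"].round(4).tolist())
```

```text
[[379.1441594644151, 0.0, 314.32713135540996], [0.0, 379.1441594644151, 236.2734487535109], [0.0, 0.0, 1.0]] [-0.05379204  0.          0.          0.          0.        ] [[-0.0973, -0.9532, -0.2863, 0.5464], [-0.9953, 0.0928, 0.0291, 0.1237], [-0.0011, 0.2878, -0.9577, 0.3617], [0.0, 0.0, 0.0, 1.0]]
217 [  3.1 127.7 230.2] 0.13113518
225 [  2.8 125.3 228.4] 0.13294232
250 [  2.8 116.5 228.4] 0.13291162
315 [  2.6  93.6 227.2] 0.13414946
380 [  2.5  70.4 226.6] 0.13473222
405 [  2.9  62.2 229.6] 0.13166055
412 [  2.9  59.7 229.2] 0.13203205
handle 290 [-30.  103.3 223.8]
handle 315 [-29.4  93.6 225.5]
handle 340 [-30.   84.  223.8]
handle 302 [0.522  0.2622 0.0286]
handle 315 [0.5197 0.2535 0.0269]
handle 328 [0.518  0.2447 0.0271]
[[-0.1984, -0.939, -0.2809, 0.5897], [-0.9801, 0.1897, 0.0583, 0.2395], [-0.0014, 0.2868, -0.958, 0.2805], [0.0, 0.0, 0.0, 1.0]]
```

```bash
cat >> h.py <<'E'
def tap(side,y0,y1,zc=0.150,feed=0.03,back=0.012):
    """push from side (+1 left) : |y| from y0 to y1 (stand mm), print lateral force, back off"""
    ey=ES()[1]; f0=np.array(r.read_ft_force())
    for y in np.arange(y0,y1-1e-9,-2 if y1<y0 else 2).tolist()+[y1]:
        r.move_linear(mp(side*y/1000,zc),MQ(),feed=feed)
        print(round(y,1),np.round((np.array(r.read_ft_force())-f0)[:2]@ey,1),end=" | ")
    r.move_linear(mp(side*(y1/1000+back),zc),MQ(),feed=0.1); print()
E
python3 - <<'E'
from h import *
r.move_linear(mp(0.070,0.215),MQ(),feed=0.2)
r.move_linear(mp(0.070,0.150),MQ(),feed=0.2)
r.move_linear(mp(0.056,0.150),MQ(),feed=0.1)
tap(1,54,40)
p=wshot("w_t1"); print(measure(p),r.read_t(),r.read_width())
E
```

```text
54.0 0.2 | 52.0 -0.2 | 50.0 0.8 | 48.0 1.0 | 46.0 3.0 | 44.0 5.9 | 42.0 5.1 | 40.0 5.1 | 40 5.0 | 
{'head': (np.float64(0.8), np.float64(-9.8), 14.8, 170.9), 'L': [21.9, 35.6], 'R': [25.1, 39.4]} 15.3083 0.2491055846731169
```

View pics/w_t1.png

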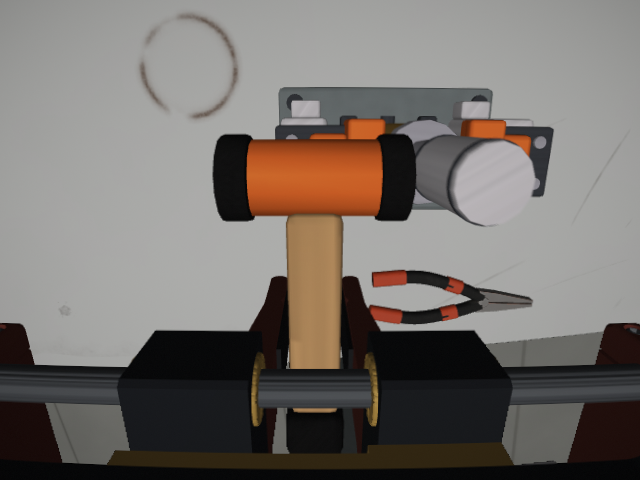

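The mallet is intact in the grip and the spindle leans right, with its head at (490,180). The right orange block has moved outward by about 3 mm. I'll push a little more, then do the other side.

Run:
```python
from h import *
r.move_linear(mp(0.043,0.150),MQ(),feed=0.1)
tap(1,41,37.5)
r.move_linear(mp(0.060,0.150),MQ(),feed=0.15)
r.move_linear(mp(0.060,0.205),MQ(),feed=0.2)
print(measure(wshot("w_t2")))
r.move_linear(mp(-0.088,0.205),MQ(),feed=0.25)
r.move_linear(mp(-0.088,0.150),MQ(),feed=0.2)
r.move_linear(mp(-0.070,0.150),MQ(),feed=0.1)
print(measure(wshot()))
tap(-1,66,40,feed=0.05)
print(measure(wshot("w_t3")),r.read_t())
```

```text
41.0 0.6 | 39.0 2.9 | 37.5 4.7 | 
{'head': (np.float64(1.6), np.float64(-16.2), 14.7, 170.6), 'L': [20.2, 35.4]}
{'head': (np.float64(1.3), np.float64(-16.9), 15.0, 170.7), 'L': [18.3, 35.1]}
66.0 0.8 | 64.0 0.7 | 62.0 0.3 | 60.0 0.4 | 58.0 -0.0 | 56.0 0.7 | 54.0 0.7 | 52.0 0.4 | 50.0 0.3 | 48.0 0.2 | 46.0 -3.0 | 44.0 -4.5 | 42.0 -4.0 | 40.0 -3.5 | 40 -3.4 | 
{'head': (np.float64(0.6), np.float64(11.8), 14.7, 170.9), 'L': [22.9, 39.4], 'R': [24.2, 41.5]} 22.9167
```

Run:
```python
from h import *
r.move_linear(mp(-0.043,0.150),MQ(),feed=0.1)
tap(-1,41,36,back=.008); print(measure(wshot()))
r.move_linear(mp(-0.039,0.150),MQ(),feed=0.1)
tap(-1,36,31,back=.008); print(measure(wshot("w_t4")),r.read_t())
```

```text
41.0 0.5 | 39.0 -4.1 | 37.0 -3.4 | 36 -4.8 | 
{'head': (np.float64(0.5), np.float64(18.0), 14.7, 170.5), 'L': [24.6, 41.1], 'R': [24.4, 42.0]}
36.0 -1.5 | 34.0 -3.4 | 32.0 -3.6 | 31 -4.3 | 
{'head': (np.float64(0.4), np.float64(24.6), 14.6, 169.8), 'L': [28.3, 44.7], 'R': [24.0, 41.8]} 26.0167
```

Run:
```python
from h import *
r.move_linear(mp(-0.034,0.150),MQ(),feed=0.1)
tap(-1,32,29,back=.008); print(measure(wshot()))
r.move_linear(mp(-0.050,0.150),MQ(),feed=0.15)
r.move_linear(mp(-0.050,0.205),MQ(),feed=0.2)
r.move_linear(mp(0.095,0.205),MQ(),feed=0.25)
r.move_linear(mp(0.095,0.150),MQ(),feed=0.2)
tap(1,78,46,feed=0.08)
tap(1,46,32,feed=0.05,back=.008); print(measure(wshot()))
r.move_linear(mp(0.035,0.150),MQ(),feed=0.1)
tap(1,33,29,back=.012); print(measure(wshot("w_t5")),r.read_t())
```

```text
32.0 -1.1 | 30.0 -3.7 | 29 -4.3 | 
{'head': (np.float64(0.6), np.float64(26.8), 14.4, 169.4), 'L': [29.7, 45.9], 'R': [24.5, 41.7]}
78.0 -1.4 | 76.0 -0.7 | 74.0 -0.5 | 72.0 0.2 | 70.0 -0.1 | 68.0 -0.3 | 66.0 -0.7 | 64.0 -1.0 | 62.0 -0.5 | 60.0 -0.2 | 58.0 -0.3 | 56.0 0.4 | 54.0 -1.1 | 52.0 0.0 | 50.0 -0.5 | 48.0 -0.5 | 46.0 -1.1 | 46 -0.1 | 
46.0 -0.0 | 44.0 -0.8 | 42.0 0.2 | 40.0 0.0 | 38.0 2.7 | 36.0 2.8 | 34.0 3.7 | 32.0 3.5 | 32 3.6 | 
{'head': (np.float64(0.6), np.float64(-23.3), 14.6, 169.8), 'L': [29.1, 46.7], 'R': [28.2, 45.4]}
33.0 0.5 | 31.0 3.4 | 29.0 3.9 | 29 4.9 | 
{'head': (np.float64(0.6), np.float64(-27.2), 14.5, 169.5), 'L': [29.0, 46.8], 'R': [30.9, 46.8]} 38.2833
```

View pics/w_t5.png

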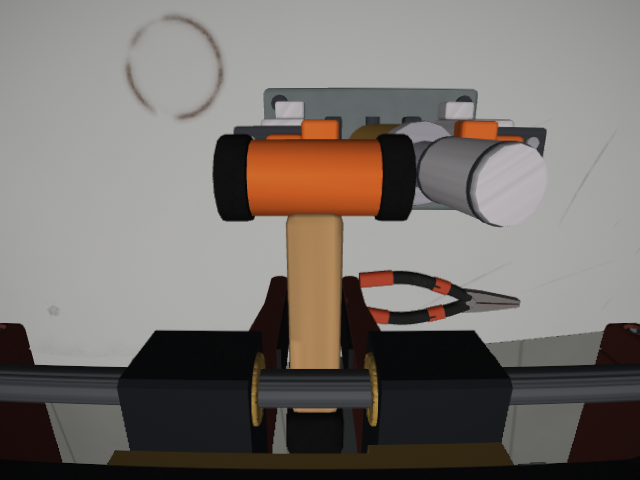

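The mallet is still straight in the grip and the spindle leans right, with its head at (508,180). Both orange blocks, at (320,130) and (478,130), are clearly outward. Edge shifts give about 11 mm on each side. Now I'll bring the spindle upright from the right.

Run:
```python
from h import *
r.move_linear(mp(0.045,0.205),MQ(),feed=0.25)
r.move_linear(mp(-0.095,0.205),MQ(),feed=0.3)
r.move_linear(mp(-0.095,0.150),MQ(),feed=0.25)
r.move_linear(mp(-0.080,0.150),MQ(),feed=0.15)
r.move_linear(mp(-0.051,0.150),MQ(),feed=0.04); print(r.read_ft_force())
r.move_linear(mp(-0.063,0.150),MQ(),feed=0.1)
print(measure(wshot("w_u")),r.read_t())
```

```text
[-0.23691408 -0.35290067 -1.87605386]
{'head': (np.float64(0.9), np.float64(-0.1), 14.7, 171.3), 'L': [29.8, 46.4], 'R': [34.6, 47.5]} 41.075
```

Run:
```python
from h import *
r.move_linear(mp(-0.063,0.235),MQ(),feed=0.3)
q=down(-np.pi/2-0.205)
r.reach([0.513,0.2557,0.232],q)
r.move_linear([0.513,0.2557,0.040],feed=0.25)
r.move_linear([0.513,0.2557,0.0148],feed=0.06)
print("ft",r.read_ft_force())
r.move_gripper(0.55); r.move_linear([0.513,0.2557,0.14],feed=0.25)
p=wshot("w_rel"); C=cloud(p); m=orange(p)&(abs(C[...,0]-.55)<.06)&(abs(C[...,1]-.25)<.06)
print("mallet head",np.median(C[m],0),np.percentile(C[m][:,2],98))
h=cv2.cvtColor(p["img"],cv2.COLOR_RGB2HSV); w=(abs(C[...,0]-.5)<.06)&(abs(C[...,1]-.255)<.03)&(h[...,1]>60)&~m&(h[...,2]>80)&(C[...,2]>.01)
print("handle z",np.percentile(C[w][:,2],[5,50,95]))
p=r.read_camera("top"); C=cloud(p); h=cv2.cvtColor(p["img"],cv2.COLOR_RGB2HSV)
m=(C[...,2]>.079)&(C[...,2]<.092)&(abs(C[...,0]-.506)<.07)&(abs(C[...,1]+.262)<.07)
P=C[m]; c,rad=cv2.minEnclosingCircle((P[:,:2]*1000).astype(np.float32)); print("cup",c,rad,len(P),np.median(P[:,2])); show(p,["cup","cup_in"])
print(r.read_t())
```

```text
ft [-0.73960646 -0.3806566  -0.56675429]
mallet head [0.57130973 0.24307786 0.02936547] 0.03199080572730337
handle z [0.0258958  0.02821011 0.22839661]
cup (504.2270812988281, -263.4581604003906) 42.0698127746582 210 0.08474609566762326
cup [([0.5037, -0.2626, 0.0052], 0.93)]
cup_in [([0.5096, -0.262, 0.0069], 0.68)]
45.5583
```

Run:
```python
from h import *
ex,ey=ES(); c=S+0.0008*ex-0.0002*ey
r.move_gripper(0.8)
r.reach([*c,0.225],MQ())
p=wshot("w_sp"); print(measure(p),r.read_t())
r.move_linear([*c,0.145],MQ(),feed=0.15)
f0=np.array(r.read_ft_force())
r.move_gripper(0.0,grasp_force=35); print("w",r.read_width(),np.array(r.read_ft_force())-f0)
r.move_linear([*c,0.165],feed=0.06); print("lift20",np.array(r.read_ft_force())-f0)
p=r.read_camera("top"); cv2.imwrite("pics/t_l.png",p["img"][150:350,150:450,::-1])
print(r.read_t(),r.read_width())
```

```text
{'head': (np.float64(0.7), np.float64(-0.1), 14.6, 171.3), 'L': [29.3, 46.4], 'R': [29.8, 47.5]} 47.1083
w 0.33739416746649764 [-0.48134991  0.95726827  1.24559686]
lift20 [-1.41533482  0.37000214 -4.38325775]
49.0417 0.3342434818778486
```

Run:
```python
from h import *
ex,ey=ES(); c=S+0.0008*ex-0.0002*ey
r.move_linear([*c,0.285],feed=0.12); r.hold(0.1)
print("w",r.read_width(),r.read_ft_force())
cu=[0.505,-0.263]
r.move_linear([*cu,0.285],feed=0.2); f0=np.array(r.read_ft_force())
p=wshot("w_c"); 
cv2.imwrite("pics/c2.png",cv2.resize(np.hstack([p["img"],r.read_camera("scene")["img"]])[:,:,::-1],(800,300)))
print(r.read_t(),r.read_ee_pos(),r.read_width(),f0)
```

```text
w 0.3349432429135144 [-0.13254817  0.13482325 -2.60194878]
52.0167 [ 0.50513519 -0.26216406  0.2850429 ] 0.3376379387914491 [-0.67522747  0.07455586 -2.63042171]
```

View pics/c2.png

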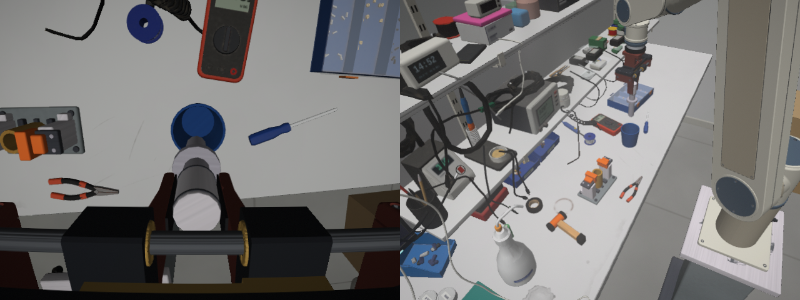

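The spindle hangs upright over the blue cup (198,125 in the left half). The stand is empty and the mallet lies flat at (567,228) in the right half. Now I'll lower it until it touches.

Run:
```python
from h import *
cu=[0.505,-0.263]
r.move_linear([*cu,0.145],feed=0.15); f0=np.array(r.read_ft_force())
for z in np.arange(0.138,0.128,-0.0015):
    r.move_linear([*cu,z],feed=0.03); f=np.array(r.read_ft_force())-f0; print(round(z,4),f.round(1))
    if f[2]>1.5: break
r.move_gripper(0.7); r.move_linear([*cu,0.25],feed=0.12)
r.move_linear([0.42,-0.263,0.30],feed=0.25); r.hold(0.3)
p=wshot(); q=r.read_camera("top"); s=r.read_camera("scene")
show(q,["spindle","mallet","cup"])
C=cloud(q); m=(C[...,2]>.1)&(C[...,2]<.2)&(abs(C[...,0]-.505)<.07)&(abs(C[...,1]+.263)<.07); 
P=C[m]; print("top of spindle",P[P[:,2]>P[:,2].max()-.006].mean(0),P[:,2].max())
m=orange(q)&(abs(C[...,0]-.55)<.08)&(abs(C[...,1]-.25)<.08); print("mallet",np.median(C[m],0)); print(measure(q))
show(q,["tape_black","solder_reel","screwdriver_blue","pliers_flat"])
cv2.imwrite("pics/f.png",cv2.resize(np.hstack([p["img"],s["img"]])[:,:,::-1],(800,300)))
print(r.read_t())
```

```text
0.138 [-0.5  0.6 -0.2]
0.1365 [-0.3  1.4 -1.2]
0.135 [-0.7  0.2 -0.9]
0.1335 [-0.3  0.1 -0.2]
0.132 [0.1 1.  2.6]
spindle [([0.5051, -0.2646, 0.0034], 0.58)]
mallet []
cup [([0.5019, -0.2635, 0.0017], 0.78)]
top of spindle [ 0.50250556 -0.26037326  0.16409072] 0.16900246038550049
mallet [0.56891725 0.24412108 0.02973222]
{'L': [31.8, 61.6], 'R': [30.3, 59.8]}
tape_black [([0.6859, 0.2213, 0.0006], 0.67)]
solder_reel [([0.6738, -0.1961, -0.0014], 0.63)]
screwdriver_blue []
pliers_flat [([0.3858, -0.023, -0.0002], 0.84)]
57.6417
```

View pics/f.png

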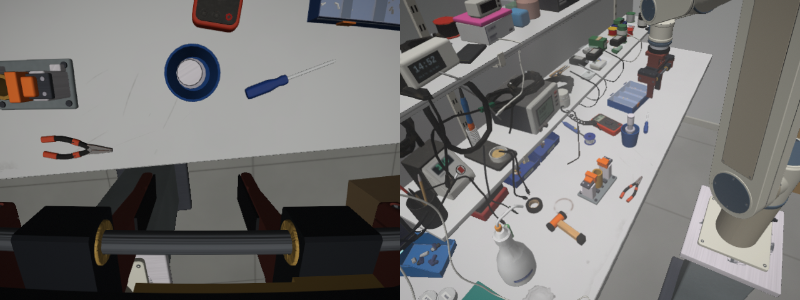

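The spindle stands upright in the cup (190,72 in the left half). The mallet lies flat at (567,228), the gripper is free, and the other things are where they were. I'm handing in.

```bash
python3 -c "
from bench import r
r.close_job(); print(r.read_t())"
```

```text
the job is handed in; nothing more can be done
the job is handed in; nothing more can be done
```

I finished the task and handed it in at about 57.6 s of the 72 s allowed. The hand-in reports no verdict, so these are my own checks.

**What I did:** I gripped the mallet by its handle and pushed the spindle's head in slow, light taps, never above about 6 N at the wrist. I started both shoes first: the right to about 6 mm, then the left past 4 mm. After that I drove each to about 11 mm, tapped the spindle upright and laid the mallet back in its place. I drew the spindle straight up and lowered it into the cup until it touched the floor at about 2.6 N.

**Last checks:**
- **Shoes:** the wrist camera's edge shifts put both about 11 mm out just before I drew the spindle.
- **Spindle:** it stands upright in the cup. Its head centre is about 3–4 mm from the cup axis and its top about 0.165–0.169 m high.
- **Mallet:** it lies flat, with its head within 2 mm of where it started.
- **Bystanders:** the tape, solder reel and pliers are within about 4 mm of their starting positions.

**Failed or disagreeing checks:**
- **Top-camera shoe reading:** the final reading from the top camera gave outer edges at about 60 mm, against about 47 mm close up. It is too coarse to trust, so I relied on the wrist views.
- **Missed detections:** the network missed the screwdriver and the mallet in the last top picture. In the last pictures I viewed, both look unmoved.
- **Calibration:** the wrist camera and the arm disagreed by about 1.3 mm sideways on the mallet's position, within the stated calibration.

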